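# Unstack the tray and sort the handed brackets

## Task

Lift the upper tray off the nested pile, keeping the ceramic tube standing in it, and set it down squarely in the middle of the rubber mat. Then sort the two mirror-image brackets from the tray underneath: the left-hand one into the square tray, the right-hand one into the round pan, each set down (not dropped) standing on its foot. Leave the lower tray where it is and do not disturb the amber tube, the metal can, the relay or the socket wrench.

Things in the scene. Friction and masses are not known exactly. Their poses are not given: they have to be found in the camera images.
- upper_tray_handle (a point): Upper tray of the pile: grey steel, loose, 240 x 160 mm (x, y), 0.45 kg, walls 45 mm high. A carrying bar 12 mm wide and high runs along its x over the middle, end to end. Point: centre of the bar, 85 mm above the tray's underside; z up. Inner floor 4 mm above the underside. Its lowest 10 mm (222 x 142 mm) sink into the lower tray with 4 mm play all round: lift it straight up first.
- lower_tray: Lower tray of the pile: grey steel, loose, 0.9 kg, outside 240 x 160 mm (x, y), 62 mm high, walls 5 mm, floor 4 mm. The two brackets stand on its floor side by side, hidden until the upper tray (underside 52 mm above the counter) is off. Origin: centre of its underside; z up. It stays where it is.
- ceramic_tube_mid (a point): Squat white ceramic transmitting tube, loose, 44 mm across, 45 mm high, brass cap, about 0.12 kg; stands on the floor of the upper tray beside the carrying bar, its top 30 mm below the underside of the bar. Point at its centre, half-way up; its z is its axis. It travels with the tray.
- mat: Black rubber mat fixed on the counter, 260 x 180 mm (x, y), 4 mm thick. Origin at the centre of its underside (counter level). The upper tray goes here, long side along the mat's long side, either way round.
- square_tray: Square open steel tray fixed on the counter, outside 120 x 120 mm, 35 mm high, walls and floor 4 mm. For the left-hand bracket. Origin at the centre of its underside, x and y along its sides.
- round_pan: Round open steel pan fixed on the counter, 128 mm across at the rim and 116 mm at the foot, 35 mm high, wall 3 mm, floor 4 mm thick. For the right-hand bracket. Origin at the centre of its underside.
- left_bracket_plate (a point): Left-hand aluminium bracket, loose, 0.11 kg: foot 34 x 60 mm (x, y), 5 mm thick; on one long edge a vertical plate 10 mm thick (x), 60 mm long, top 39 mm up; on its +y end a lug 16 mm long, 7 mm higher. With the foot towards you and the plate behind, the lug is on your LEFT. Point: plate's centre, 22 mm above the underside; z up. Foot's centre is 12 mm towards -x.
- right_bracket_plate (a point): Right-hand bracket, mirror image of the left-hand one, same sizes, lug also on its +y end: with the foot towards you and the plate behind, the lug is on your RIGHT. Point: plate's centre, 22 mm above the underside; grip it across the plate's 10 mm thickness (x); z up. Foot's centre is 12 mm towards +x.
- amber_tube_mid (a point): Bystander: amber glass tube standing on a black base near the mat, 38 mm across, 95 mm high. Point half-way up.
- can_mid (a point): Bystander: plain aluminium capacitor can standing near the pile, 42 mm across, 68 mm high. Point half-way up.
- relay_mid (a point): Bystander: dark steel relay, 40 x 40 mm, 50 mm high, standing close beside the square tray. Point half-way up.
- socket_wrench_mid (a point): Bystander: steel socket wrench lying on the far side of the counter, 190 mm long along its x, 38 mm high at the socket end. Point at its middle, 6 mm up.

How it is judged:
By the outcome, as a careful person would: the job done as asked, in the order asked, and still so for the second after the job is handed in, with the robot touching nothing.
It also fails if it takes over 72 s, if anything falls off the work surface, if the arm or the gripper's body presses on something with over 40 N, if the wrist force passes 120 N, or if a joint passes its speed limit or range.

## Robot

A 6-joint arm with a two-finger parallel gripper is mounted at the origin on the work surface. World frame = base frame: x ahead of the robot, y to its left, z up, the work surface at z = 0. Lengths are in mm, angles in rad, forces in N, time in s.
With the tool pointing down it reaches from about 350 to 875 mm from the base axis. Payload 4.2 kg.
Tool frame: the origin (TCP) lies at the very end of the fingers, on their centre line; the grasp point (between the pads) lies 19 mm behind it; z points along the fingers, y is the line along which they close (so a half turn about z gives the same grasp; the last joint's range is limited). The gripper opens to 87 mm and grips with 3 to 60 N. Pads are 19 mm wide; open, the fingers measure 117 mm over their backs; the gripper's body (75 mm by 190 mm) begins 51 mm behind the grasp point.
Start: joints at [1.451, 0.385, 0.008, 0, -1.194, -0.259], TCP at [231.095, 580.684, 187.65] pointing down, gripper open.
Joint ranges: [-3.14, 3.14], [-1.21, 2.06], [-1.07, 1.41], [-3.16, 2.05], [-2.99, -0.16], [-3.1, 3.1]. Speed limits (rad/s): [2.79, 2.79, 3.14, 3.14, 3.14, 3.14].

## Interface

Orientations are given as a unit quaternion [w, x, y, z].
In Python, from cell import robot gives the robot as it stands.
- The arm moves only by the tool drive_tool, never from a script. Its argument "moves" is one flat list of numbers, 7 for each row, row after row: the finger opening in m, from 0 to 0.087, then the shift along the world's x, y, z in m, then the turn, a rotation vector about the world's x, y, z in rad. In form: [jaw, x, y, z, rx, ry, rz, jaw, x, y, z, rx, ry, rz, ...]. A call has 1 to 12 rows; each row is the pose to reach, as a shift and turn from the pose commanded when the call began; what a row does not reach only later rows make up. A row lasts 1/10 s, in which the tool goes at most 50 mm and 8.59 degrees, less where a joint would pass 70% of its speed; a pose out of reach is approached as far as the arm can. A call with a gripper value outside its range is refused whole. The fingers move at their own pace and stop on an object; "newtons" is the grip in N (left out, the last holds). Time passes only in rows, so rows that repeat a pose let the fingers close. It gives the time, the measured TCP pose, the force, the opening and the grip force at its end, in the units of the state.
- robot.observe(): the state, without advancing time (a new reading comes with each control period).
- robot.get_image(name): name is "scene" or "top"; returns (picture, depth): 420x560x3 uint8, red, green, blue; 420x560 float32, mm along the optical axis (not along the pixel's ray), 0 where there is no reading.
- robot.get_calibration(name): a dict with "K" (3x3 intrinsics, pixels), "world_to_cam" (4x4, takes a point from world to camera coordinates). Camera axes: x right, y down, z forward; pixel columns grow to the right and rows downward; lengths in mm; the calibration is good to about 2 mm. A picture is of the moment at which its call begins. get_calibration takes no time and is no camera call.
- robot.job_done(): hands the job in; it is judged then, once.
Trained networks look in the newest picture that a camera, given by its name, has taken for a name from the list of things; names that differ only in an ending like _2 or _b are one class to them, and where a whole thing is asked for, a point or a joint stands for the part that bears it (a point fixed in the world has none). Each returns a list of dicts, best first, with "p" (0 to 1); they miss things now and then, are a little off and sometimes report something else, mostly with a low value. They report only what shows in the picture. A call takes as long as a camera call.
- robot.cut_out(camera, thing): "region" (420x560 bool, what is visible of it).
- robot.landmark_of(camera, thing): "at" ([x, y, z] in mm, in world coordinates, good to about 4 mm: a listed point, or the origin of a listed thing).
The state is a dict: "time": time; "joint_positions": joint angles; "dq": joint speeds; "joint_torque": joint torques, N m; "tcp_pos": TCP position; "ee_rot": TCP orientation; "force": force on the tool from outside, world axes, zero at the start; "ft_torque": the same for the moment, N m; "width": finger opening in mm; "gripper_force": force on a finger pad.
Only numpy, scipy, OpenCV 4.12 (cv2) and the standard library are available. Lean on these libraries where they do the work, as an engineer would, in place of code of your own. Each camera call takes 0.05 s, during which the arm holds its last target. There are 200 camera calls.

## Working session

There is one attempt and no reset: what is moved stays moved. The work goes in short steps, Python scripts to look and compute and a tool call to move; the robot and the scene stay as the last step left them, time stands still between calls to the robot, and variables do not carry over. Pictures are saved under pics/ and viewed, at most 10 in all, crops included, and the job is handed in when it is done.

Besides the shell and the picture viewer there is one more tool, called as a command line: name --argument value ..., lists and objects as JSON in quotes. drive_tool: Moves the arm, as the interface text tells. Its arguments: {"type":"object","properties":{"moves":{"type":"array","items":{"type":"number"}},"newtons":{"type":"number"}},"required":["moves"]}

```bash
mkdir -p pics; cat > h.py <<'E'
import numpy as np, cv2
from cell import robot
def cloud(cam, save=None):
    im,d=robot.get_image(cam); c=robot.get_calibration(cam)
    if save: cv2.imwrite('pics/'+save,im[:,:,::-1])
    K=np.array(c['K']);T=np.linalg.inv(np.array(c['world_to_cam']))
    v,u=np.mgrid[0:420,0:560]
    P=np.stack([(u-K[0,2])/K[0,0]*d,(v-K[1,2])/K[1,1]*d,d],-1)@T[:3,:3].T+T[:3,3]
    P[d<=0]=np.nan
    return im,P
def rect(P,m,zlo,zhi):
    q=P[m]; q=q[(q[:,2]>zlo)&(q[:,2]<zhi)]
    (c,s,a)=cv2.minAreaRect(q[:,:2].astype(np.float32)); return len(q),np.round(c,1),np.round(s,1),round(a,2),np.round(np.percentile(q[:,2],[5,50,95]),1)
E
python3 - <<'E'
from h import *
im,P=cloud('top','top1.png'); im2,P2=cloud('scene','scene1.png')
np.save('P.npy',P)
for t in "upper_tray_handle lower_tray ceramic_tube_mid mat square_tray round_pan amber_tube_mid can_mid relay_mid socket_wrench_mid".split():
    r=[(np.round(x['at']),round(x['p'],2)) for c in('top','scene') for x in robot.landmark_of(c,t)[:1]]
    print(t,r)
s=robot.observe();print(s['time'],s['tcp_pos'],s['ee_rot'],s['width'])
E
```

```text
upper_tray_handle [(array([508., 344., 138.]), 0.87), (array([507., 347., 136.]), 0.67)]
lower_tray []
ceramic_tube_mid [(array([563., 358.,  82.]), 0.53)]
mat [(array([ 522., -337.,    0.]), 0.81), (array([ 519., -336.,   -3.]), 0.93)]
square_tray [(array([629., -19.,  -0.]), 0.73), (array([627., -14.,   0.]), 0.65)]
round_pan [(array([446., -12.,   1.]), 0.96), (array([446.,  -9.,   5.]), 0.85)]
amber_tube_mid [(array([ 340., -302.,   48.]), 0.52), (array([ 348., -298.,   46.]), 0.51)]
can_mid [(array([350., 442.,  33.]), 0.67), (array([348., 441.,  31.]), 0.76)]
relay_mid [(array([ 633., -119.,   22.]), 0.45), (array([ 640., -120.,   27.]), 0.8)]
socket_wrench_mid [(array([780., -73.,   3.]), 0.51)]
1.1 [231.10133332 580.69433905 187.66629318] [-3.18490294e-05  9.82117354e-01 -1.88269759e-01 -4.32521959e-06] 87.08345368689022
```

View pics/top1.png

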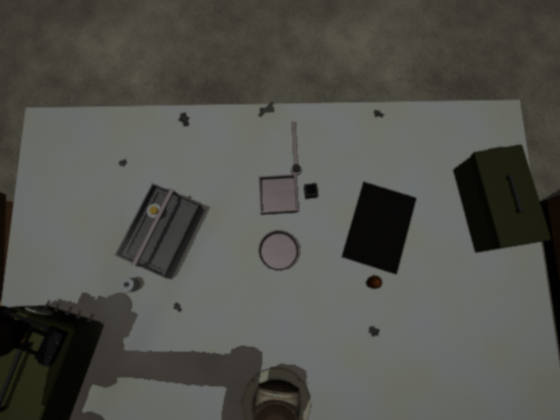

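View pics/scene1.png

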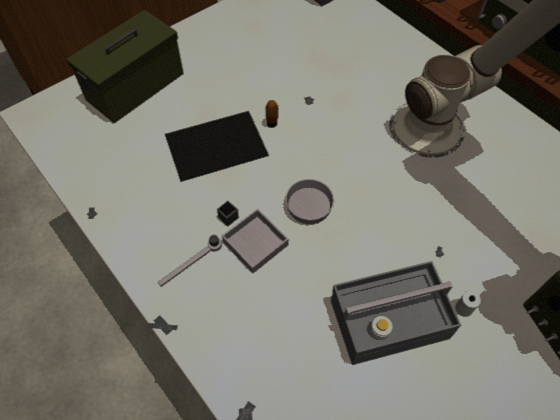

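The top picture shows the pile at about (163,231), with its bar running from (172,192) to (135,262) and the ceramic tube at (154,210). The mat is at (380,228), the square tray at (279,195), the pan at (279,250), the relay at (311,190), the amber tube at (374,282) and the can at (129,284). The scene picture agrees with this. Next I measure the bar, mat and trays accurately.

```bash
cat > m.py <<'E'
from h import *
for cam in('top','scene'):
    im,P=cloud(cam); print(cam)
    def reg(c,R): return np.hypot(P[...,0]-c[0],P[...,1]-c[1])<R
    print('bar',rect(P,reg((508,344),150),128,160))
    print('trayrim',rect(P,reg((508,344),170),85,125))
    dark=im.max(2)<28
    k,l=None,None
    m=reg((521,-337),200)&dark&(abs(P[...,2])<20)
    m=cv2.morphologyEx(m.astype(np.uint8),cv2.MORPH_OPEN,np.ones((5,5)))>0
    print('mat',rect(P,m,-20,20))
    print('sq',rect(P,reg((629,-18),90)&(P[...,1]>-88),22,60))
    print('pan',rect(P,reg((446,-11),90),22,60))
    for t in "upper_tray_handle mat square_tray round_pan ceramic_tube_mid relay_mid".split():
        print(t,[(np.round(x['at'],1),round(x['p'],2)) for x in robot.landmark_of(cam,t)[:2]])
        for x in robot.cut_out(cam,t)[:1]:
            n,c,s,a,z=rect(P,x['region'],-20,200); print('   cut',n,c,s,a,z)
E
python3 m.py
```

```text
top
bar (428, array([508.2, 345.2]), array([ 14.2, 239.7]), 65.68, array([133.2, 141.2, 145.5]))
trayrim (706, array([508.3, 345.6]), array([162.4, 240. ]), 65.43, array([ 87. ,  94.4, 101.4]))
mat (4173, array([ 521. , -338.3]), array([173.7, 254. ]), 71.29, array([-0.9,  3.6,  8.2]))
sq (265, array([634.4, -13.5]), array([135.2, 121.3]), 1.96, array([24. , 33.7, 38.4]))
pan (216, array([446.6, -13.7]), array([125. , 124.8]), 44.97, array([23.4, 32.4, 37.5]))
upper_tray_handle [(array([512.3, 346.1, 137. ]), 0.77)]
   cut 4351 [522.6 360.1] [201.1 252. ] 65.71 [ 51.8  59.  141. ]
mat [(array([ 5.212e+02, -3.402e+02,  5.000e-01]), 0.58), (array([562.3, 358.6,  80.5]), 0.34)]
   cut 4522 [ 519.9 -338.7] [186.7 263.9] 70.57 [-1.1  3.6  8.1]
square_tray [(array([635.1, -19.4,   0.9]), 0.94)]
   cut 1478 [632.1 -12.9] [131.9 127.6] 1.73 [-0.8  4.4 35.5]
round_pan [(array([447.7, -11.5,   1.3]), 0.92)]
   cut 1304 [447.4 -12.8] [122.8 124.7] 44.54 [-0.6  4.2 33.8]
ceramic_tube_mid [(array([561.8, 354.8,  80.3]), 0.55)]
   cut 119 [565.7 362.1] [31.8 40.7] 60.65 [ 88.7  95.1 102.6]
relay_m
[... 638 characters left out ...]
5 [473.  339.5] [204.1 300. ] 65.35 [ 53.1  61.4 142.3]
mat [(array([ 518.6, -337.8,   -1. ]), 0.79)]
   cut 4554 [ 516.8 -338. ] [193.1 265.9] 72.44 [-0.2  4.3  8.9]
square_tray [(array([627.3, -14.5,  -1.8]), 0.82), (array([350.1, 443.1,  30.9]), 0.52)]
   cut 2369 [628.2 -19.9] [122.4 139.8] 2.5 [ 0.7  6.4 35.6]
round_pan [(array([445.8, -10.6,   0.7]), 0.6)]
   cut 1730 [439.  -17.6] [147.1 126.7] 41.55 [ 0.7  6.6 35.1]
ceramic_tube_mid [(array([567.3, 363.2,  77.5]), 0.64), (array([ 516.3, -338.2,   -3.8]), 0.36)]
   cut 369 [566.6 361. ] [41.6 41.6] 60.87 [ 71.1  93.7 102.6]
relay_mid [(array([ 640.5, -122.4,   22.6]), 0.64)]
   cut 358 [ 637.5 -128.9] [41.3 68.7] 4.93 [ 6.2 42.3 53.2]
```

drive_tool --moves '[0.087, 0.03, -0.025, 0, 0, 0, -0.01, 0.087, 0.066, -0.055, 0, 0, 0, -0.02, 0.087, 0.102, -0.085, 0, 0, 0, -0.03, 0.087, 0.138, -0.115, 0, 0, 0, -0.04, 0.087, 0.174, -0.145, 0, 0, 0, -0.049, 0.087, 0.21, -0.175, 0, 0, 0, -0.049, 0.087, 0.246, -0.205, 0, 0, 0, -0.049, 0.087, 0.27, -0.226, 0, 0, 0, -0.049, 0.087, 0.2855, -0.238, 0, 0, 0, -0.049, 0.087, 0.2855, -0.238, -0.015, 0, 0, -0.049, 0.087, 0.2855, -0.238, -0.03, 0, 0, -0.049, 0.087, 0.2855, -0.238, -0.03, 0, 0, -0.049]'

```text
time: 3.6
tcp_pos: [515.5, 341.4, 155.3]
ee_rot: [0.002, 0.977, -0.213, -0.002]
force: [0.7, 0.4, -1.4]
width: 86.9
gripper_force: 0.0
```

drive_tool --moves '[0.087, 0, 0, -0.02, 0, 0, 0, 0.087, 0, 0, -0.04, 0, 0, 0, 0.087, 0, 0, -0.04, 0, 0, 0, 0.045, 0, 0, -0.04, 0, 0, 0, 0.03, 0, 0, -0.04, 0, 0, 0, 0.025, 0, 0, -0.04, 0, 0, 0, 0.02, 0, 0, -0.04, 0, 0, 0, 0.016, 0, 0, -0.04, 0, 0, 0, 0.005, 0, 0, -0.04, 0, 0, 0, 0.005, 0, 0, -0.04, 0, 0, 0, 0.0, 0, 0, -0.04, 0, 0, 0, 0.0, 0, 0, -0.04, 0, 0, 0]' --newtons 20

```text
time: 4.8
tcp_pos: [516.6, 342.6, 117.6]
ee_rot: [0.0, 0.977, -0.212, -0.0]
force: [-0.5, 0.5, -0.1]
width: 23.0
gripper_force: 0.0
```

drive_tool --moves '[0, 0, 0, 0, 0, 0, 0, 0, 0, 0, 0, 0, 0, 0, 0, 0, 0, 0, 0, 0, 0, 0, 0, 0, 0, 0, 0, 0, 0, 0, 0, 0, 0, 0, 0, 0, 0, 0, 0, 0, 0, 0]' --newtons 55

```text
time: 5.4
tcp_pos: [516.6, 342.7, 117.6]
ee_rot: [0.0, 0.977, -0.212, -0.0]
force: [0.9, 1.2, 0.6]
width: 0.4
gripper_force: 0.0
```

The fingers closed on nothing, so I look before doing anything else.

```bash
python3 - <<'E'
from h import *
im,P=cloud('scene','a.png'); im2,P2=cloud('top')
c=cv2.resize(im[200:400,280:540],None,fx=2,fy=2); d=cv2.resize(im2[150:310,80:250],None,fx=2,fy=2)
o=np.zeros((400,860,3),np.uint8);o[:,:520]=c;o[:320,520:]=d
cv2.imwrite('pics/b.png',cv2.resize(o,(800,372))[:,:,::-1])
m=np.hypot(P[...,0]-508,P[...,1]-344)<150
print(rect(P,m,135,146)); print(robot.observe()['width'],robot.observe()['joint_positions'])
E
```

```text
(411, array([508.1, 346.3]), array([ 15.1, 240.7]), 65.47, array([137. , 142.3, 145.5]))
0.7343587310699233 [ 8.46428100e-01  4.30949848e-01 -1.03452620e-01  2.50258822e-05
 -1.03644136e+00  2.96593322e-01]
```

View pics/b.png

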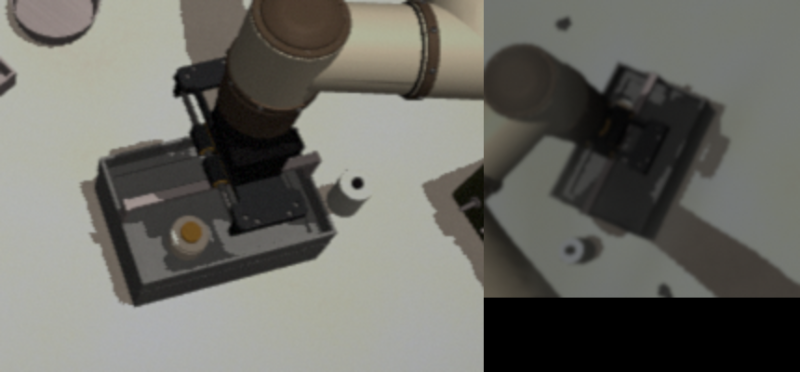

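The gripper looks properly across the bar (scene crop, about (240,160)), yet the width reads near 0 with no force. The bar hasn't moved. I'll check the geometry, then do a 5 mm test lift, which keeps the trays nested.

```bash
python3 - <<'E'
from h import *
im,P=cloud('scene')
c=P-np.array([516.6,342.7,0]); a=np.radians(-24.5)
X=c[...,0]*np.cos(a)+c[...,1]*np.sin(a); Y=-c[...,0]*np.sin(a)+c[...,1]*np.cos(a); Z=P[...,2]
for z in range(105,230,10):
    m=(abs(X)<130)&(abs(Y)<130)&(Z>=z)&(Z<z+10)
    if m.sum()>3: print(z,m.sum(),np.round(np.percentile(X[m],[0,50,100])),np.round(np.percentile(Y[m],[0,50,100])))
v,u=np.where((abs(X)<40)&(abs(Y)<130)&(Z>150)&(Z<185)); print(u.min(),u.max(),v.min(),v.max())
cv2.imwrite('pics/c.png',cv2.resize(np.clip(im[250:340,355:455].astype(int)*2,0,255).astype(np.uint8),None,fx=6,fy=6,interpolation=cv2.INTER_CUBIC)[:,:,::-1])
E
```

```text
105 23 [-128.   26.  111.] [-2.  5. 43.]
115 21 [-128.  107.  111.] [-6.  5.  8.]
125 35 [-128.   36.  111.] [-5.  5.  8.]
135 367 [-130.   42.  111.] [-8.  2.  8.]
145 70 [-125.   32.  111.] [-4.  0.  7.]
215 13 [-28.  19.  35.] [-81. -25.  88.]
225 63 [-11.  36.  37.] [-85.   8.  88.]Traceback (most recent call last):
  File "<stdin>", line 8, in <module>
    return umr_minimum(a, axis, None, out, keepdims, initial, where)
ValueError: zero-size array to reduction operation minimum which has no identity
```

drive_tool --moves '[0, 0, 0, 0.002, 0, 0, 0, 0, 0, 0, 0.005, 0, 0, 0, 0, 0, 0, 0.005, 0, 0, 0, 0, 0, 0, 0.005, 0, 0, 0]'

```text
time: 5.95
tcp_pos: [516.7, 342.8, 122.9]
ee_rot: [-0.0, 0.977, -0.212, 0.0]
force: [-0.4, 1.5, 0.1]
width: 0.7
gripper_force: 0.0
```

The lowest gripper points seen are near z 215, where 188 is expected for the body. The hand may be sitting higher than it reports, with the fingers closing above the bar. I'll raise it clear and measure the fingers.

drive_tool --moves '[0, 0, 0, 0.03, 0, 0, 0, 0.04, 0, 0, 0.06, 0, 0, 0, 0.087, 0, 0, 0.1, 0, 0, 0, 0.087, 0, 0, 0.14, 0, 0, 0, 0.087, 0, 0, 0.15, 0, 0, 0, 0.087, 0, 0, 0.15, 0, 0, 0]'

```text
time: 6.55
tcp_pos: [517.2, 343.4, 275.0]
ee_rot: [-0.002, 0.977, -0.212, 0.001]
force: [-0.4, 0.2, -1.1]
width: 32.7
gripper_force: 0.0
```

```bash
cat > g.py <<'E'
from h import *
import sys
s=robot.observe(); t=np.array(s['tcp_pos']); q=s['ee_rot']; a=2*np.arctan2(q[2],q[1]); print(t,s['width'])
os=[]
for cam in('scene','top'):
    im,P=cloud(cam); c=P-np.r_[t[:2],0]
    X=c[...,0]*np.cos(a)+c[...,1]*np.sin(a); Y=-c[...,0]*np.sin(a)+c[...,1]*np.cos(a); Z=P[...,2]-t[2]
    for z in range(-60,170,10):
        m=(abs(X)<70)&(abs(Y)<130)&(Z>=z)&(Z<z+10)
        if m.sum()>2: print(cam,z,m.sum(),np.round(np.percentile(X[m],[0,50,100])),np.round(np.percentile(Y[m],[0,10,50,90,100])))
    C=robot.get_calibration(cam); p=np.array(C['world_to_cam'])@np.r_[t,1]; p=np.array(C['K'])@p[:3]; u,v=(p[:2]/p[2]).astype(int); print('tcp px',u,v)
    u0=np.clip(u-50,0,460);v0=np.clip(v-60,0,310)
    k=np.clip(im[v0:v0+110,u0:u0+100].astype(int)*2,0,255).astype(np.uint8).copy(); cv2.drawMarker(k,(int(u-u0),int(v-v0)),(255,0,0),0,5)
    os.append(cv2.resize(k,(400,440),interpolation=cv2.INTER_CUBIC))
cv2.imwrite('pics/'+sys.argv[1],np.hstack(os)[:,:,::-1])
E
python3 g.py d.png
```

```text
[517.24528941 343.35017335 275.0162133 ] 32.73146990191322
scene 30 19 [-11.   7.  10.] [-23. -22. -15.  25.  26.]
scene 40 25 [-12.   7.  11.] [-25. -24. -16.  26.  27.]
scene 50 19 [-8.  8. 10.] [-25. -22. -17. -15. -15.]
scene 60 10 [-3. -1. 10.] [-26. -21. -17. -15. -14.]
scene 70 5 [-1.  1.  5.] [-17. -17. -16. -15. -15.]
scene 80 19 [ 2.  7. 10.] [-30. -26. -20. -16. -15.]
scene 90 8 [ 7.  9. 11.] [-28. -25. -22. -20. -20.]
scene 100 64 [-36.  11.  36.] [-85. -79.  83.  87.  87.]
scene 110 171 [-26.  35.  37.] [-85. -78. -12.  84.  88.]
scene 120 515 [-39.  30.  38.] [-89. -56.   7.  55.  93.]
scene 130 220 [-39.  25.  37.] [-92. -68.  21.  93.  95.]
scene 140 1688 [-39.   8.  37.] [-96. -84.  60.  90.  96.]
scene 150 315 [-33.  20.  37.] [-86. -12.  49.  84.  96.]
scene 160 121 [-23.  20.  26.] [-17.  -6.  45.  50.  51.]
tcp px 409 271
top 30 10 [-11.  -3.   7.] [17. 17. 17. 18. 18.]
top 100 32 [-38.  -2.  33.] [-89. -89. -87. -51.  23.]
top 110 110 [-37. -15.  36.] [-89. -53. -17.   7.  15.]
top 120 380 [-39.  -2.  37.] [-94. -52. -39. -26.  31.]
top 130 79 [-37.  -1.  36.] [-97. -96. -25. -12.  -9.]
top 140 685 [-38.  -2.  36.] [-97. -93. -75. -22.  -5.]
top 150 32 [-26. -13.  25.] [-19. -18. -16. -12.  -6.]
top 160 12 [-23.  19.  24.] [-19. -19. -18. -18. -16.]
tcp px 137 214
```

View pics/d.png

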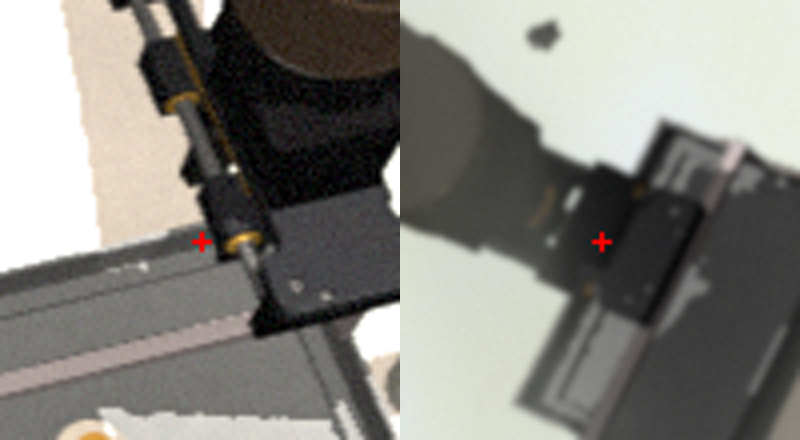

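The picture shows the fingers ending about 30 mm above the reported TCP (the red cross), and the body is shifted by the same amount. Sideways the hand is centred. So the reported TCP z is about 30 mm too low, and I'll measure that offset accurately.

```bash
cat > off.py <<'E'
from h import *
def off():
    s=robot.observe(); t=np.array(s['tcp_pos']); q=s['ee_rot']; a=2*np.arctan2(q[2],q[1]); A=[];B=[]
    for i in range(4):
      for cam in('scene','top'):
        im,P=cloud(cam); c=P-np.r_[t[:2],0]
        X=c[...,0]*np.cos(a)+c[...,1]*np.sin(a); Y=-c[...,0]*np.sin(a)+c[...,1]*np.cos(a); Z=P[...,2]-t[2]
        m=(abs(X)<14)&(abs(Y)<62)&(Z>5)&(Z<95)&(P[...,2]>155); A.append(np.stack([X[m],Y[m],Z[m]],-1))
        m=(abs(X)<42)&(abs(Y)>60)&(abs(Y)<100)&(Z>60)&(Z<150)&(P[...,2]>155); B.append(Z[m])
    A=np.vstack(A);B=np.hstack(B)
    print(np.round(t,1),round(s['width'],1),'finger zlow',np.round(np.percentile(A[:,2],[0,2,5,10,20]),1),'body',np.round(np.percentile(B,[0,1,3,5]),1))
    L=A[A[:,2]<50]; f,g=L[L[:,1]<0],L[L[:,1]>0]
    print('X',np.round(np.percentile(L[:,0],[2,98]),1),'Y-',np.round(np.percentile(f[:,1],[2,98]),1),'Y+',np.round(np.percentile(g[:,1],[2,98]),1))
off()
E
python3 off.py
```

```text
[515.8 342.4 271.2] 40.5 finger zlow [32.3 34.3 35.6 37.7 41. ] body [101.6 106.3 109.2 114.5]
X [-10.1  10.6] Y- [-39.6 -19.4] Y+ [24.7 42.2]
```

The offset is about 32 mm (true z = reported + 32). I descend again and pre-close on the way.

drive_tool --moves '[0.087, 0, 0, -0.03, 0, 0, 0, 0.087, 0, 0, -0.065, 0, 0, 0, 0.06, 0, 0, -0.1, 0, 0, 0, 0.05, 0, 0, -0.13, 0, 0, 0, 0.05, 0, 0, -0.155, 0, 0, 0, 0.05, 0, 0, -0.17, 0, 0, 0, 0.05, 0, 0, -0.18, 0, 0, 0, 0.05, 0, 0, -0.186, 0, 0, 0, 0.05, 0, 0, -0.186, 0, 0, 0]' --newtons 20

```text
time: 7.95
tcp_pos: [516.5, 342.6, 86.3]
ee_rot: [0.0, 0.977, -0.212, -0.0]
force: [-0.3, -0.1, 0.6]
width: 50.5
gripper_force: 0.0
```

drive_tool --moves '[0, 0, 0, 0, 0, 0, 0, 0, 0, 0, 0, 0, 0, 0, 0, 0, 0, 0, 0, 0, 0, 0, 0, 0, 0, 0, 0, 0, 0, 0, 0, 0, 0, 0, 0, 0, 0, 0, 0, 0, 0, 0, 0, 0, 0, 0, 0, 0, 0, 0, 0, 0, 0, 0, 0, 0, 0, 0, 0, 0, 0, 0, 0]'

```text
time: 8.85
tcp_pos: [516.4, 342.3, 86.8]
ee_rot: [0.0, 0.977, -0.212, -0.0]
force: [-1.4, -1.9, 2.4]
width: 11.7
gripper_force: 20.0
```

drive_tool --moves '[0, 0, 0, 0, 0, 0, 0, 0, 0, 0, 0, 0, 0, 0]' --newtons 55

```text
time: 9.05
tcp_pos: [516.4, 342.3, 86.8]
ee_rot: [0.0, 0.977, -0.212, -0.0]
force: [-1.4, -3.1, 3.0]
width: 11.4
gripper_force: 55.3
```

drive_tool --moves '[0, 0, 0, 0.002, 0, 0, 0, 0, 0, 0, 0.005, 0, 0, 0, 0, 0, 0, 0.01, 0, 0, 0, 0, 0, 0, 0.017, 0, 0, 0, 0, 0, 0, 0.026, 0, 0, 0, 0, 0, 0, 0.037, 0, 0, 0, 0, 0, 0, 0.049, 0, 0, 0, 0, 0, 0, 0.062, 0, 0, 0, 0, 0, 0, 0.074, 0, 0, 0, 0, 0, 0, 0.083, 0, 0, 0, 0, 0, 0, 0.088, 0, 0, 0, 0, 0, 0, 0.09, 0, 0, 0]'

```text
time: 10.25
tcp_pos: [516.7, 342.8, 177.3]
ee_rot: [-0.0, 0.977, -0.212, 0.0]
force: [0.1, -0.7, -5.2]
width: 10.9
gripper_force: 55.2
```

```bash
cat > t.py <<'E'
from h import *
s=robot.observe(); t=np.array(s['tcp_pos']); q=np.array(s['ee_rot']);print(s['time'],np.round(t,1),np.round(q,4),s['force'],s['ft_torque'],s['width'],2*np.degrees(np.arctan2(q[2],q[1])))
im,P=cloud('scene','tr_%d.png'%(10*s['time'])); 
for th in('ceramic_tube_mid','upper_tray_handle','lower_tray','mat','left_bracket_plate','right_bracket_plate'):
    print(th,[(c,np.round(x['at'],1),round(x['p'],2)) for c in('scene','top') for x in robot.landmark_of(c,th)[:2]])
E
python3 t.py; ls pics; cd pics; python3 -c "
import cv2,glob
f=sorted(glob.glob('tr_*'))[-1];i=cv2.imread(f)[170:400,260:520];cv2.imwrite('e.png',cv2.resize(i,None,fx=2,fy=2))"
```

```text
10.25 [516.7 342.8 177.3] [-4.000e-04  9.772e-01 -2.123e-01  2.000e-04] [ 0.10267817 -0.67335633 -5.18639241] [-0.04500985 -0.02181895  0.01721168] 10.926572273830146 -24.51311293879617
ceramic_tube_mid [('scene', array([566.1, 364.4, 167.3]), 0.87)]
upper_tray_handle [('scene', array([507.1, 347.9, 225.3]), 0.74), ('top', array([505.7, 344.3, 137.6]), 0.9)]
lower_tray []
mat [('scene', array([350.3, 443.4,  31.6]), 0.65), ('scene', array([ 517.7, -336.4,   -1.8]), 0.55), ('top', array([ 522.9, -338.6,    4.1]), 0.92)]
left_bracket_plate [('scene', array([780.7, -70.3,   7.7]), 0.72), ('top', array([ 632.9, -117.9,   22.7]), 0.18)]
right_bracket_plate []
a.png
b.png
d.png
scene1.png
top1.png
tr_102.png
```

View pics/e.png

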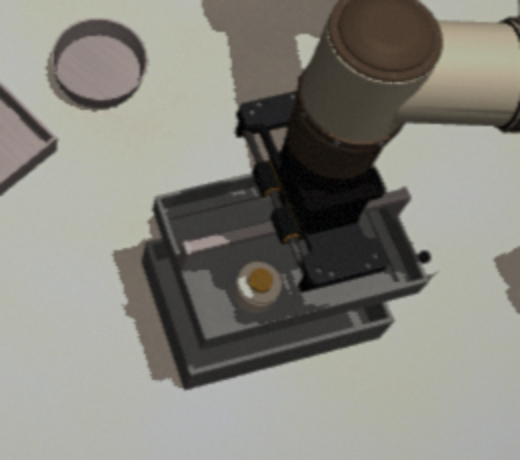

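Tray lifted level, with the tube standing in it (cap at about (261,280) in the crop). I carry it to the mat.

drive_tool --moves '[0, 0, -0.005, 0, 0, 0, 0, 0, 0, -0.015, 0, 0, 0, 0, 0, 0.001, -0.03, 0, 0, 0, 0, 0, 0.001, -0.05, 0, 0, 0, 0, 0, 0.002, -0.075, 0, 0, 0, 0, 0, 0.002, -0.105, 0, 0, 0, 0, 0, 0.003, -0.14, 0, 0, 0, 0, 0, 0.003, -0.179, 0, 0, 0, 0, 0, 0.004, -0.221, 0, 0, 0, 0, 0, 0.005, -0.263, 0, 0, 0, 0, 0, 0.005, -0.305, 0, 0, 0, 0, 0, 0.006, -0.347, 0, 0, 0, 0]'

```text
time: 12.1
tcp_pos: [521.3, -7.4, 177.2]
ee_rot: [-0.0, 0.977, -0.213, 0.0]
force: [0.9, -0.3, -6.1]
width: 11.8
gripper_force: 55.2
```

drive_tool --moves '[0, 0.001, -0.042, 0, 0, 0, 0.005, 0, 0.002, -0.084, 0, 0, 0, 0.015, 0, 0.003, -0.126, 0, 0, 0, 0.03, 0, 0.003, -0.166, 0, 0, 0, 0.045, 0, 0.004, -0.203, 0, 0, 0, 0.06, 0, 0.004, -0.236, 0, 0, 0, 0.075, 0, 0.005, -0.264, 0, 0, 0, 0.085, 0, 0.005, -0.287, 0, 0, 0, 0.093, 0, 0.006, -0.305, 0, 0, 0, 0.098, 0, 0.006, -0.319, 0, 0, 0, 0.1, 0, 0.006, -0.329, 0, 0, 0, 0.1, 0, 0.006, -0.335, 0, 0, 0, 0.1]'

```text
time: 13.3
tcp_pos: [528.0, -340.2, 176.7]
ee_rot: [-0.0, 0.987, -0.164, -0.0]
force: [-0.3, 1.2, -6.5]
width: 11.6
gripper_force: 55.3
```

drive_tool --moves '[0, 0, 0, -0.01, 0, 0, 0, 0, 0, 0, -0.025, 0, 0, 0, 0, 0, 0, -0.045, 0, 0, 0, 0, 0, 0, -0.065, 0, 0, 0, 0, 0, 0, -0.08, 0, 0, 0, 0, 0, 0, -0.09, 0, 0, 0, 0, 0, 0, -0.095, 0, 0, 0, 0, 0, 0, -0.095, 0, 0, 0]'

```text
time: 14.1
tcp_pos: [528.4, -338.9, 81.0]
ee_rot: [-0.0, 0.987, -0.163, -0.001]
force: [-0.9, 0.5, -5.1]
width: 11.4
gripper_force: 55.3
```

```bash
cat > mt.py <<'E'
from h import *
s=robot.observe(); t=np.array(s['tcp_pos']); q=np.array(s['ee_rot']);print(s['time'],np.round(t,1),2*np.degrees(np.arctan2(q[2],q[1])),s['force'],s['width'])
for cam in('scene','top'):
    im,P=cloud(cam,'mt_%s.png'%cam)
    r=np.hypot(P[...,0]-t[0],P[...,1]-t[1])<170
    sp=t[2]+32+19
    print(cam,'bar',rect(P,r&(abs((P[...,0]-t[0])*.32+(P[...,1]-t[1])*.947)<25),sp-4,sp+10),'rim',rect(P,r,sp-55,sp-34))
    print('tube',[(np.round(x['at'],1),round(x['p'],2)) for x in robot.landmark_of(cam,'ceramic_tube_mid')[:1]],'mat',[(np.round(x['at'],1),round(x['p'],2)) for x in robot.landmark_of(cam,'mat')[:2]])
E
python3 mt.py
```

```text
14.1 [ 528.4 -338.9   81. ] -18.750323056557356 [-0.88510382  0.53256073 -5.11080449] 11.433887610234505
scene bar (323, array([ 520.3, -333. ]), array([ 19.6, 240.1]), 70.82, array([129. , 135.9, 140.4])) rim (905, array([ 519.7, -333.4]), array([168.2, 240.9]), 71.35, array([78. , 87.8, 95.1]))
tube [(array([ 576.3, -311.2,   69.1]), 0.8)] mat [(array([ 518.4, -336.6,   -2.4]), 0.57)]
top bar (169, array([ 464.7, -317.2]), array([ 16.2, 119.8]), 69.19, array([133.1, 137.7, 140.9])) rim (193, array([ 437.4, -369.1]), array([ 92.1, 189.8]), 34.58, array([79.1, 90.5, 95.5]))
tube [] mat []
```

drive_tool --moves '[0, 0, -0.001, -0.008, 0, 0, 0, 0, 0, -0.002, -0.018, 0, 0, 0, 0, 0, -0.002, -0.027, 0, 0, 0, 0, 0, -0.002, -0.033, 0, 0, 0, 0, 0, -0.002, -0.037, 0, 0, 0, 0, 0, -0.002, -0.039, 0, 0, 0, 0, 0, -0.002, -0.039, 0, 0, 0]'

```text
time: 15.1
tcp_pos: [528.6, -341.3, 42.4]
ee_rot: [-0.0, 0.987, -0.163, -0.0]
force: [-0.0, -0.0, -5.8]
width: 11.4
gripper_force: 55.3
```

drive_tool --moves '[0, 0, 0, -0.001, 0, 0, 0, 0, 0, 0, -0.002, 0, 0, 0, 0, 0, 0, -0.0025, 0, 0, 0, 0, 0, 0, -0.003, 0, 0, 0, 0, 0, 0, -0.003, 0, 0, 0]'

```text
time: 15.6
tcp_pos: [528.6, -341.3, 39.7]
ee_rot: [0.0, 0.987, -0.163, 0.0]
force: [-1.1, 0.4, -5.8]
width: 11.1
gripper_force: 55.3
```

drive_tool --moves '[0, 0, 0, -0.0005, 0, 0, 0, 0, 0, 0, -0.001, 0, 0, 0, 0, 0, 0, -0.001, 0, 0, 0]'

```text
time: 15.9
tcp_pos: [528.6, -341.3, 38.8]
ee_rot: [0.0, 0.987, -0.163, 0.0]
force: [-0.1, -0.0, -4.5]
width: 11.7
gripper_force: 55.4
```

drive_tool --moves '[0, 0, 0, -0.0005, 0, 0, 0, 0, 0, 0, -0.001, 0, 0, 0, 0, 0, 0, -0.001, 0, 0, 0]'

```text
time: 16.2
tcp_pos: [528.7, -341.4, 38.8]
ee_rot: [0.0, 0.987, -0.163, 0.0]
force: [-2.7, 3.0, 3.4]
width: 11.4
gripper_force: 55.4
```

Touchdown is at the predicted height. I release and rise.

drive_tool --moves '[0.05, 0, 0, 0, 0, 0, 0, 0.05, 0, 0, 0, 0, 0, 0, 0.05, 0, 0, 0, 0, 0, 0, 0.05, 0, 0, 0, 0, 0, 0, 0.05, 0, 0, 0.015, 0, 0, 0, 0.05, 0, 0, 0.04, 0, 0, 0, 0.05, 0, 0, 0.08, 0, 0, 0, 0.05, 0, 0, 0.12, 0, 0, 0, 0.05, 0, 0, 0.16, 0, 0, 0]' --newtons 20

```text
time: 17.1
tcp_pos: [528.5, -341.4, 199.2]
ee_rot: [0.0, 0.987, -0.163, 0.0]
force: [1.0, -0.4, 0.0]
width: 50.0
gripper_force: 0.0
```

drive_tool --moves '[0.05, -0.01, 0.045, 0, 0, 0, 0, 0.05, -0.02, 0.09, 0, 0, 0, 0, 0.05, -0.03, 0.135, 0, 0, 0, 0, 0.05, -0.04, 0.18, 0, 0, 0, 0, 0.05, -0.05, 0.225, 0, 0, 0, 0, 0.05, -0.06, 0.265, 0, 0, 0, 0, 0.05, -0.07, 0.305, 0, 0, 0, 0, 0.05, -0.08, 0.34, 0, 0, 0, 0, 0.05, -0.08, 0.34, 0, 0, 0, 0]'

```text
time: 18.0
tcp_pos: [448.0, 1.6, 198.1]
ee_rot: [-0.001, 0.987, -0.161, 0.001]
force: [0.4, 0.2, 0.2]
width: 49.8
gripper_force: 0.0
```

```bash
python3 - <<'E'
from h import *
s=robot.observe(); print(s['time'],np.round(s['tcp_pos'],1))
o=[]
for cam in('scene','top'):
    im,P=cloud(cam); print(cam)
    reg=lambda c,R: np.hypot(P[...,0]-c[0],P[...,1]-c[1])<R
    print('bar',rect(P,reg((521,-337),150),82,105),'rim',rect(P,reg((521,-337),150),38,62))
    print('lower rim',rect(P,reg((508,346),160),52,75))
    for z0,z1 in((20,40),(40,48),(48,60)):
        m=reg((508,346),65)&(P[...,2]>z0)&(P[...,2]<z1)
        if m.sum()>4: print('brk',z0,rect(P,m,z0,z1))
    for t in('lower_tray','left_bracket_plate','right_bracket_plate','ceramic_tube_mid'):
        print(t,[(np.round(x['at'],1),round(x['p'],2)) for x in robot.landmark_of(cam,t)[:3]])
    np.savez(cam+'.npz',im=im,P=P)
    v,u=np.where(reg((508,346),150)&(P[...,2]>-5)); v0,u0=v.min(),u.min()
    k=im[v0:v0+100,u0:u0+130] if cam=='top' else im[v0:v.max(),u0:u.max()]
    print(cam,u0,v0,k.shape); o.append(cv2.resize(np.clip(k.astype(int)*2,0,255).astype(np.uint8),(400,int(400*k.shape[0]/k.shape[1])),interpolation=cv2.INTER_CUBIC))
c=np.zeros((400,800,3),np.uint8)
for i,k in enumerate(o): k=k[:400]; c[:k.shape[0],400*i:400*i+400]=k
cv2.imwrite('pics/f.png',c[:,:,::-1])
E
```

```text
18.0 [448.    1.6 198.1]
scene
bar (496, array([ 520.9, -336.5]), array([ 19.7, 238.3]), 70.98, array([85.4, 93.8, 98.7])) rim (922, array([ 520. , -335.2]), array([167.4, 242.3]), 71.88, array([39.2, 47. , 54. ]))
lower rim (1179, array([506.2, 347.3]), array([163.5, 243.2]), 65.63, array([53.2, 61.1, 65.3]))
brk 20 (170, array([499.8, 343.3]), array([60.3, 86.7]), 63.12, array([21.1, 30.4, 39.1]))
brk 40 (180, array([501.6, 342.6]), array([60. , 80.9]), 63.04, array([40.4, 43.3, 47.2]))
brk 48 (60, array([507.7, 357.5]), array([50.5, 74.5]), 81.02, array([48.7, 50.6, 54.6]))
lower_tray [(array([503.9, 348.7,   1. ]), 0.78), (array([ 519. , -337.9,   87.7]), 0.33)]
left_bracket_plate [(array([472.6, 355.6,  23.2]), 0.59)]
right_bracket_plate [(array([526.6, 328.5,  26.2]), 0.82)]
ceramic_tube_mid [(array([ 575. , -316.3,   25.8]), 0.47)]
scene 325 261 (123, 132, 3)
top
bar (360, array([ 521. , -337.2]), array([ 13.9, 240.6]), 71.24, array([87.5, 93.9, 98. ])) rim (642, array([ 521.7, -338.5]), array([162.3, 242.4]), 71.53, array([39.6, 47.1, 54. ]))
lower rim (458, array([507.4, 347.4]), array([162.8, 241. ]), 65.16, array([53.5, 60. , 64.9]))
brk 20 (25, array([513.9, 347.8]), array([42.6, 97.5]), 28.17, array([22.1, 36.5, 39.4]))
brk 40 (56, array([500. , 341.5]), array([58.7, 82.1]), 62.34, array([40.4, 43.7, 47.3]))
brk 48 (21, array([506.2, 361.8]), array([13.2, 79.8]), 62.27, array([48.4, 50.2, 53.8]))
lower_tray [(array([509.2, 352.8,  -2.4]), 0.82), (array([ 571.3, -319.5,   32.8]), 0.43)]
left_bracket_plate [(array([470.9, 360.7,  28.4]), 0.58)]
right_bracket_plate [(array([532.3, 320.9,  21.6]), 0.57)]
ceramic_tube_mid [(array([ 574.1, -321.9,   31.6]), 0.76), (array([347.5, 440. ,  32. ]), 0.56)]
top 118 187 (100, 130, 3)
```

View pics/f.png

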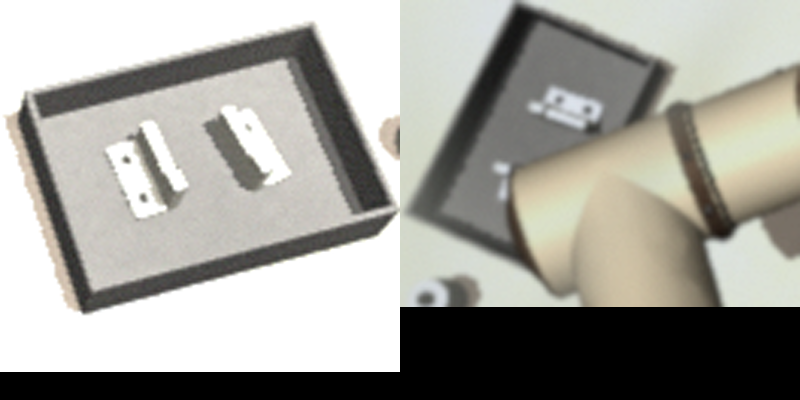

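The tray sits centred on the mat at (521,-337), yaw -18.7°. The scene crop shows bracket A at (147,170) with its foot to the left and bracket B at (250,145). I don't trust the networks for handedness, so I'll find the feet and lugs in the point cloud.

```bash
python3 - <<'E'
import numpy as np, cv2
a=np.radians(-24.5)
for cam in('scene','top'):
    d=np.load(cam+'.npz'); P=d['P']; c=P-np.array([507.5,346.5,0])
    X=c[...,0]*np.cos(a)+c[...,1]*np.sin(a); Y=-c[...,0]*np.sin(a)+c[...,1]*np.cos(a); Z=P[...,2]
    G={}
    m=(abs(X)<95)&(abs(Y)<60)
    for x,y,z in zip(X[m],Y[m],Z[m]): G.setdefault((int((x+100)//6),int((y+60)//6)),[]).append(z)
    print(cam,'rows Y from +60 down to -60; cols X -100..100 step 6; max z')
    for j in range(19,-1,-1): print('%4d'%(j*6-57),' '.join('%3d'%np.max(G[i,j]) if (i,j) in G else '  .' for i in range(2,32)))
E
```

```text
scene rows Y from +60 down to -60; cols X -100..100 step 6; max z
  57  11  12   5   6   8   6   7   8   5   6   9   7   7   6  10   6   5   7   7  10   9   7   7   7   6   3   6  10   7   7
  51  10   5   6   6   5   6   4   6   8   5   7   8   9   7   6   7   8   6   6   4   6   3   8   8   7   7   9   6   5   8
  45   6   7   8   5   7   7   7   8   6   3   5   6   7   7   6   9   4   8   6   7   9  10   7   5   6   8   8  10   8   9
  39   6   5   8   6   8   9   6   8   6   7   9   5   6   8   7   8   8   6   7   5   5   6   7   6   8   9   4   6   3   8
  33   5   5  10   8   5   8   9   8   7   7   5   6   6   6   8   7   8   7   9   6  10   7   9   5   9   8   7   7   5   5
  27   9   9   6   9   8   4   6  55  47   7   9   7   8   8   7   7   6   8   6   8   9   6   6   4   6   7   6   7   7   8
  21   7   4   9  14  10  12  50  54  54   4   8   6   9   6   8   8   6   9  52  51  39  11  10   9   9   7   5   8   8  10
  15   7   6   5  10  14   8   .  55  52   8   8   9  10   7   8   6   7   6  52  51  36  12  10  10  10   6   7   5   7   6
   9   7   5   6   9  14   .   .  
[... 3329 characters left out ...]
  .   .   .   .   .   5   2  40  42  43   6  14   9   7   9   4   8   8   5
 -33   .   .   .   .   .   .   .   .   .   .   .   .   .   .   .   .   .   4  35  43  45  11  10  10   7   5   4   4   0   2
 -39   .   .   .   .   .   .   .   .   .   .   .   .   .   .   .   .   .   .   8  45  44  13  10  12   4   7   7   4   4   8
 -45   .   .   .   .   .   .   .   .   .   .   .   .   .   .   .   .   .   .   .   3   5   7   5   3   5  11   7   4   7  10
 -51   .   .   .   .   .   .   .   .   .   .   .   .   .   .   .   .   .   .   .   .   5   4   6   5   5   4   6   4   8   4
 -57   .   .   .   .   .   .   .   .   .   .   .   .   .   .   .   .   .   .   .   .   .   7   3   7   5   8   5   4   5   5
```

The cloud settles it: both lugs are at +Y. Bracket A (X≈+12) has its foot at +X, so it is right-hand. Bracket B (X≈-50) has its foot at -X, so it is left-hand. The networks agree. Now I fit the plates.

```bash
cat > pl.py <<'E'
from h import *
a=np.radians(-24.5)
def fit(cams=('scene','top'),n=3,live=True):
  for cam in cams:
    Q={'L':[], 'R':[]}
    for i in range(n):
        im,P=cloud(cam); c=P-np.array([507.5,346.5,0])
        X=c[...,0]*np.cos(a)+c[...,1]*np.sin(a); Y=-c[...,0]*np.sin(a)+c[...,1]*np.cos(a)
        m=(abs(Y)<55)&(P[...,2]>37)&(P[...,2]<60)
        Q['L'].append(P[m&(X>-80)&(X<-20)]); Q['R'].append(P[m&(X>-20)&(X<50)])
    for k in Q:
        p=np.vstack(Q[k])
        if len(p)<30: continue
        xy=p[:,:2]; 
        (cc,s,an)=cv2.minAreaRect(xy.astype(np.float32))
        mu=xy.mean(0); w,V=np.linalg.eigh(np.cov((xy-mu).T)); v=V[:,1]*np.sign(V[1,1])
        e=(xy-mu)@v; f=(xy-mu)@V[:,0]; lo,hi=np.percentile(e,[1,99]); fl,fh=np.percentile(f,[3,97])
        print(cam,k,len(p),'rect',np.round(cc,1),np.round(s,1),round(an,1),'pca mid',np.round(mu+v*(lo+hi)/2+V[:,0]*(fl+fh)/2,1),'long',round(np.degrees(np.arctan2(v[1],v[0])),1),np.round([hi-lo,fh-fl],1))
if __name__=='__main__': fit(('scene',))
E
python3 pl.py
```

```text
scene L 405 rect [471.7 357.5] [61.  12.6] 75.2 pca mid [471.8 358. ] long 74.3 [59.3 10.6]
scene R 399 rect [530.  326.8] [61.7 12.3] 69.4 pca mid [530.6 327.2] long 69.4 [59.3 10.4]
```

drive_tool --moves '[0.06, 0.0, -0.04, 0, 0, 0, 0, 0.06, 0.0, -0.08, 0, 0, 0, 0, 0.06, 0.0, -0.12, 0, 0, 0, 0, 0.06, 0, -0.15, 0, 0, 0, 0, 0.06, 0.0, -0.15, 0, 0, 0, 0]'

```text
time: 19.15
tcp_pos: [448.4, -154.0, 197.4]
ee_rot: [0.0, 0.986, -0.165, -0.0]
force: [-0.8, 0.6, -1.0]
width: 60.0
gripper_force: 0.0
```

```bash
python3 - <<'E'
import pl; pl.fit(('top',))
from h import *
print(robot.observe()['time'],robot.observe()['tcp_pos'])
for cam in('scene','top'):
    im,P=cloud(cam)
    for nm,c in(('sq',(632,-16)),('pan',(446.5,-12))):
        r=np.hypot(P[...,0]-c[0],P[...,1]-c[1])<95
        if nm=='sq': r&=(P[...,1]>c[1]-66)&(P[...,0]<c[0]+68)
        print(cam,nm,rect(P,r,27,40))
E
```

```text
top L 203 rect [470.8 356.2] [61.4 10. ] 75.6 pca mid [470.8 356.3] long 75.8 [59.8  9.7]
top R 196 rect [529.7 325.4] [60.9 10.4] 70.0 pca mid [529.7 325.2] long 70.0 [59.6  9.7]
19.3 [ 448.48532251 -151.22787893  197.51007267]
scene sq (454, array([631.4, -12.4]), array([130.3, 123.5]), 3.11, array([28.1, 33.8, 38.5]))
scene pan (275, array([446.6, -12.1]), array([126.8, 126.8]), 85.84, array([27.4, 33. , 38.2]))
top sq (130, array([650.6, -12.6]), array([ 93.8, 120.7]), 1.29, array([28.4, 33.9, 38.5]))
top pan (44, array([427.5, -63.6]), array([17.7, 82.7]), 69.0, array([28.9, 33.1, 38. ]))
```

Left plate: (471.3, 357.0), long axis 75.1°. Right plate: (530.0, 326.3), long axis 69.7°. I fetch the left one first, turning the tool by -86.1°.

drive_tool --moves '[0.05, 0.001, 0.03, 0, 0, 0, -0.11, 0.05, 0.003, 0.07, 0, 0, 0, -0.24, 0.05, 0.005, 0.115, 0, 0, 0, -0.37, 0.05, 0.007, 0.16, 0, 0, 0, -0.5, 0.05, 0.009, 0.205, 0, 0, 0, -0.64, 0.05, 0.011, 0.25, 0, 0, 0, -0.78, 0.05, 0.013, 0.295, 0, 0, 0, -0.92, 0.05, 0.015, 0.34, 0, 0, 0, -1.06, 0.05, 0.017, 0.385, 0, 0, 0, -1.2, 0.05, 0.019, 0.43, 0, 0, 0, -1.33, 0.05, 0.021, 0.475, 0, 0, 0, -1.43, 0.05, 0.023, 0.508, 0, 0, 0, -1.503]' --newtons 20

```text
time: 20.6
tcp_pos: [470.4, 360.4, 197.6]
ee_rot: [0.0, -0.61, 0.793, 0.0]
force: [0.6, 0.8, -0.2]
width: 50.2
gripper_force: 0.0
```

drive_tool --moves '[0.05, 0, 0, -0.04, 0, 0, 0, 0.05, 0, 0, -0.08, 0, 0, 0, 0.05, 0, 0, -0.1, 0, 0, 0, 0.05, 0, 0, -0.1, 0, 0, 0]'

```text
time: 21.0
tcp_pos: [468.9, 355.7, 94.1]
ee_rot: [-0.004, -0.61, 0.792, -0.001]
force: [0.2, 0.4, 0.2]
width: 49.9
gripper_force: 0.0
```

```bash
cat > st.py <<'E'
from h import *
s=robot.observe(); q=s['ee_rot']; print(s['time'],np.round(s['tcp_pos'],2),'yaw',round(2*np.degrees(np.arctan2(q[2],q[1])),2),np.round(s['force'],1),s['width'],np.round(s['joint_positions'],2))
E
python3 st.py; sed 's/^off()//' off.py > off2.py; python3 - <<'E'
exec(open('off2.py').read().replace('>155)','>85)').replace('Z>5','Z>10'))
off()
E
```

```text
21.0 [468.91 355.74  94.13] yaw 255.2 [0.2 0.4 0.2] 49.94345754406199 [ 0.92  0.41 -0.21 -0.   -0.96 -1.18]
[468.9 355.7  94.1] 49.9 finger zlow [30.9 36.9 40.2 41.9 47.2] body [101.3 108.6 112.  114.1]
X [-8.6  9.5] Y- [-27.8 -22.6] Y+ [26.  35.2]
```

drive_tool --moves '[0.05, 0, 0, -0.03, 0, 0, 0, 0.05, 0, 0, -0.06, 0, 0, 0, 0.05, 0, 0, -0.08, 0, 0, 0, 0.05, 0, 0, -0.095, 0, 0, 0, 0.05, 0, 0, -0.1, 0, 0, 0, 0.05, 0, 0, -0.1, 0, 0, 0]'

```text
time: 22.0
tcp_pos: [471.6, 356.5, -2.5]
ee_rot: [-0.0, -0.609, 0.793, -0.0]
force: [-0.5, -0.6, -0.4]
width: 50.1
gripper_force: 0.0
```

```bash
python3 st.py
```

```text
22.0 [471.64 356.53  -2.48] yaw 255.1 [-0.5 -0.6 -0.4] 50.12291733404343 [ 0.92  0.53 -0.3   0.   -0.74 -1.18]
```

drive_tool --moves '[0.05, 0, 0, -0.007, 0, 0, 0, 0.05, 0, 0, -0.012, 0, 0, 0, 0.05, 0, 0, -0.0145, 0, 0, 0, 0.05, 0, 0, -0.0145, 0, 0, 0]'

```text
time: 22.4
tcp_pos: [471.5, 356.5, -17.0]
ee_rot: [-0.0, -0.609, 0.793, -0.0]
force: [-0.4, -0.1, 0.0]
width: 49.8
gripper_force: 0.0
```

drive_tool --moves '[0, 0, 0, 0, 0, 0, 0, 0, 0, 0, 0, 0, 0, 0, 0, 0, 0, 0, 0, 0, 0, 0, 0, 0, 0, 0, 0, 0, 0, 0, 0, 0, 0, 0, 0, 0, 0, 0, 0, 0, 0, 0, 0, 0, 0, 0, 0, 0, 0, 0, 0, 0, 0, 0, 0, 0, 0, 0, 0, 0, 0, 0, 0]' --newtons 10

```text
time: 23.3
tcp_pos: [471.6, 356.7, -16.8]
ee_rot: [0.0, -0.609, 0.793, 0.0]
force: [-0.1, -0.3, 0.2]
width: 10.0
gripper_force: 10.0
```

drive_tool --moves '[0, 0, 0, 0, 0, 0, 0, 0, 0, 0, 0, 0, 0, 0]' --newtons 35

```text
time: 23.5
tcp_pos: [471.6, 356.7, -16.8]
ee_rot: [0.0, -0.609, 0.793, 0.0]
force: [-0.6, -1.0, 1.1]
width: 9.8
gripper_force: 35.0
```

drive_tool --moves '[0, 0, 0, 0.003, 0, 0, 0, 0, 0, 0, 0.01, 0, 0, 0, 0, 0, 0, 0.025, 0, 0, 0, 0, 0, 0, 0.045, 0, 0, 0, 0, 0, 0, 0.07, 0, 0, 0, 0, 0, 0, 0.095, 0, 0, 0, 0, 0, 0, 0.115, 0, 0, 0, 0, 0, 0, 0.128, 0, 0, 0, 0, 0, 0, 0.13, 0, 0, 0]'

```text
time: 24.4
tcp_pos: [472.3, 357.5, 115.2]
ee_rot: [0.002, -0.61, 0.793, 0.0]
force: [0.3, 0.3, -1.8]
width: 9.5
gripper_force: 35.0
```

```bash
python3 st.py; python3 - <<'E'
from h import *
for cam in('scene','top'):
    im,P=cloud(cam); Z=P[...,2]; r=(Z>26)&(Z<42)
    for a in (0.035,):
        c=P-np.array([628,-13,0]); X=c[...,0]*np.cos(a)+c[...,1]*np.sin(a); Y=-c[...,0]*np.sin(a)+c[...,1]*np.cos(a)
        o=[]
        for A,B in((X,Y),(Y,X)):
            for sg in(-1,1):
                m=r&(abs(B)<45)&(abs(A-sg*58)<9); o+= [m.sum(),round(np.nanmedian(A[m]),1), round(np.degrees(np.polyfit(B[m],A[m],1)[0]),1) if m.sum()>5 else None]
        print(cam,o)
    r=(Z>26)&(Z<42)&(np.hypot(P[...,0]-446.5,P[...,1]+12)<75); print('pan circ',cv2.minEnclosingCircle(P[r][:,:2].astype(np.float32)))
E
```

```text
24.4 [472.31 357.46 115.21] yaw 255.11 [ 0.3  0.3 -1.8] 9.463687377342405 [ 0.92  0.39 -0.18  0.   -1.   -1.18]
scene [np.int64(92), np.float64(-57.7), np.float64(-1.2), np.int64(87), np.float64(58.2), np.float64(-0.7), np.int64(103), np.float64(-56.3), np.float64(0.7), np.int64(97), np.float64(59.2), np.float64(0.8)]
pan circ ((445.4937744140625, -13.578007698059082), 66.95175170898438)
top [np.int64(52), np.float64(-58.8), np.float64(-0.9), np.int64(55), np.float64(56.9), np.float64(-0.9), np.int64(38), np.float64(-58.2), np.float64(0.6), np.int64(39), np.float64(57.7), np.float64(0.8)]
pan circ ((446.7915954589844, -13.109756469726562), 63.86085891723633)
```

Bracket held. The square tray is at (627.8,-12.5) with yaw 2.8°, and the pan is at (446.3,-12.9). I carry the bracket to the square tray.

drive_tool --moves '[0, 0.006, -0.013, 0, 0, 0, 0.02, 0, 0.019, -0.041, 0, 0, 0, 0.05, 0, 0.036, -0.079, 0, 0, 0, 0.08, 0, 0.055, -0.12, 0, 0, 0, 0.11, 0, 0.074, -0.161, 0, 0, 0, 0.15, 0, 0.093, -0.203, 0, 0, 0, 0.18, 0, 0.112, -0.245, 0, 0, 0, 0.21, 0, 0.131, -0.287, 0, 0, 0, 0.25, 0, 0.149, -0.325, 0, 0, 0, 0.28, 0, 0.161, -0.353, 0, 0, 0, 0.3, 0, 0.1683, -0.3685, 0, 0, 0, 0.309, 0, 0.1683, -0.3685, 0, 0, 0, 0.309]'

```text
time: 25.7
tcp_pos: [639.5, -14.3, 110.8]
ee_rot: [0.002, 0.723, -0.691, -0.001]
force: [0.0, 0.4, -2.4]
width: 10.0
gripper_force: 35.0
```

drive_tool --moves '[0, 0, 0, -0.015, 0, 0, 0, 0, 0, 0, -0.04, 0, 0, 0, 0, 0, 0, -0.07, 0, 0, 0, 0, 0, 0, -0.095, 0, 0, 0, 0, 0, 0, -0.112, 0, 0, 0, 0, 0, 0, -0.12, 0, 0, 0, 0, 0, 0, -0.124, 0, 0, 0, 0, 0, 0, -0.125, 0, 0, 0, 0, 0, 0, -0.125, 0, 0, 0]'

```text
time: 26.6
tcp_pos: [640.5, -11.5, -11.1]
ee_rot: [-0.001, 0.724, -0.689, 0.0]
force: [-0.2, -0.2, -1.0]
width: 9.6
gripper_force: 35.0
```

```bash
python3 st.py
```

```text
26.6 [640.48 -11.54 -11.1 ] yaw -87.17 [-0.2 -0.2 -1. ] 9.563799801444318 [ 0.23  0.6  -0.18  0.   -0.79 -0.18]
```

Contact is expected near -16.8, so I go down in small steps.

drive_tool --moves '[0, 0, 0, -0.002, 0, 0, 0, 0, 0, 0, -0.0035, 0, 0, 0, 0, 0, 0, -0.0045, 0, 0, 0, 0, 0, 0, -0.0045, 0, 0, 0]'

```text
time: 27.0
tcp_pos: [639.8, -11.9, -16.3]
ee_rot: [0.0, 0.724, -0.69, -0.0]
force: [0.4, 0.3, -1.0]
width: 9.5
gripper_force: 35.0
```

drive_tool --moves '[0, 0, 0, -0.0005, 0, 0, 0, 0, 0, 0, -0.001, 0, 0, 0, 0, 0, 0, -0.001, 0, 0, 0]'

```text
time: 27.3
tcp_pos: [640.0, -11.9, -16.8]
ee_rot: [-0.0, 0.724, -0.69, 0.0]
force: [-1.1, 0.4, 2.2]
width: 10.0
gripper_force: 35.0
```

drive_tool --moves '[0.03, 0, 0, 0, 0, 0, 0, 0.03, 0, 0, 0, 0, 0, 0, 0.03, 0, 0, 0, 0, 0, 0, 0.03, 0, 0, 0, 0, 0, 0, 0.03, 0, 0, 0.015, 0, 0, 0, 0.03, 0, 0, 0.05, 0, 0, 0, 0.03, 0, 0, 0.1, 0, 0, 0, 0.03, 0, 0, 0.14, 0, 0, 0, 0.03, 0, 0, 0.15, 0, 0, 0]' --newtons 20

```text
time: 28.2
tcp_pos: [643.6, -11.6, 140.4]
ee_rot: [-0.005, 0.725, -0.689, 0.004]
force: [0.4, -0.3, 0.5]
width: 29.6
gripper_force: 0.0
```

drive_tool --moves '[0.05, -0.009, 0.03, 0, 0, 0, -0.03, 0.05, -0.022, 0.07, 0, 0, 0, -0.08, 0.05, -0.036, 0.11, 0, 0, 0, -0.13, 0.05, -0.05, 0.155, 0, 0, 0, -0.18, 0.05, -0.064, 0.2, 0, 0, 0, -0.23, 0.05, -0.078, 0.245, 0, 0, 0, -0.29, 0.05, -0.091, 0.285, 0, 0, 0, -0.34, 0.05, -0.103, 0.32, 0, 0, 0, -0.38, 0.05, -0.11, 0.338, 0, 0, 0, -0.403, 0.05, -0.11, 0.338, 0, 0, 0, -0.403]'

```text
time: 29.2
tcp_pos: [528.9, 328.7, 133.1]
ee_rot: [0.0, -0.573, 0.82, 0.0]
force: [-0.2, -0.5, -0.0]
width: 49.9
gripper_force: 0.0
```

```bash
python3 st.py; python3 - <<'E'
from h import *
for cam in('scene','top'):
    im,P=cloud(cam); Z=P[...,2]
    m=(np.hypot(P[...,0]-635,P[...,1]+12)<48)
    print(cam,'plate',rect(P,m,33,60),'foot',rect(P,m,6,14))
import pl; pl.fit(('scene',),2)
E
```

```text
29.2 [528.88 328.66 133.07] yaw 249.92 [-0.2 -0.5 -0. ] 49.90790499507298 [ 0.82  0.42 -0.08 -0.   -1.07 -1.17]
scene plate (117, array([639.6,  -9.5]), array([12.2, 60.2]), 2.86, array([34.5, 43.6, 52.5])) foot (278, array([631.6, -12. ]), array([88.7, 87.6]), 0.65, array([ 6.2,  8. , 12.6]))
top plate (70, array([639.2, -10.2]), array([11. , 57.6]), 4.32, array([37.7, 43. , 51.4])) foot (192, array([634.1, -12.3]), array([89.7, 87.1]), 22.73, array([ 6.2,  8. , 12.2]))
scene R 263 rect [530.4 327. ] [62.1 11.4] 69.8 pca mid [530.4 327. ] long 69.0 [59.4 10.5]
```

The left bracket is standing in the square tray. Now I go down on the right bracket.

drive_tool --moves '[0.05, 0, 0, -0.03, 0, 0, 0, 0.05, 0, 0, -0.07, 0, 0, 0, 0.05, 0, 0, -0.1, 0, 0, 0, 0.05, 0, 0, -0.12, 0, 0, 0, 0.05, 0, 0, -0.13, 0, 0, 0, 0.05, 0, 0, -0.135, 0, 0, 0, 0.05, 0, 0, -0.135, 0, 0, 0]'

```text
time: 30.1
tcp_pos: [530.4, 325.9, -2.1]
ee_rot: [0.0, -0.571, 0.821, -0.0]
force: [-0.5, 0.3, 0.0]
width: 50.1
gripper_force: 0.0
```

```bash
python3 st.py
```

```text
30.1 [530.4  325.86  -2.08] yaw 249.68 [-0.5  0.3  0. ] 50.10386429924039 [ 0.81  0.57 -0.22  0.   -0.79 -1.17]
```

drive_tool --moves '[0.05, 0, 0, -0.007, 0, 0, 0, 0.05, 0, 0, -0.012, 0, 0, 0, 0.05, 0, 0, -0.0145, 0, 0, 0, 0.05, 0, 0, -0.0145, 0, 0, 0]'

```text
time: 30.5
tcp_pos: [529.7, 326.1, -17.1]
ee_rot: [-0.0, -0.572, 0.821, -0.0]
force: [-0.2, 0.2, -0.4]
width: 50.2
gripper_force: 0.0
```

drive_tool --moves '[0, 0, 0, 0, 0, 0, 0, 0, 0, 0, 0, 0, 0, 0, 0, 0, 0, 0, 0, 0, 0, 0, 0, 0, 0, 0, 0, 0, 0, 0, 0, 0, 0, 0, 0, 0, 0, 0, 0, 0, 0, 0, 0, 0, 0, 0, 0, 0, 0, 0, 0, 0, 0, 0, 0, 0, 0, 0, 0, 0, 0, 0, 0]' --newtons 10

```text
time: 31.4
tcp_pos: [530.0, 326.2, -16.8]
ee_rot: [0.0, -0.572, 0.821, 0.0]
force: [1.1, 0.2, 0.7]
width: 9.9
gripper_force: 10.0
```

drive_tool --moves '[0, 0, 0, 0, 0, 0, 0, 0, 0, 0, 0, 0, 0, 0]' --newtons 35

```text
time: 31.6
tcp_pos: [530.0, 326.2, -16.8]
ee_rot: [0.0, -0.572, 0.821, -0.0]
force: [0.9, -0.2, -0.2]
width: 9.6
gripper_force: 35.0
```

drive_tool --moves '[0, 0, 0, 0.003, 0, 0, 0, 0, 0, 0, 0.01, 0, 0, 0, 0, 0, 0, 0.025, 0, 0, 0, 0, 0, 0, 0.045, 0, 0, 0, 0, 0, 0, 0.07, 0, 0, 0, 0, 0, 0, 0.095, 0, 0, 0, 0, 0, 0, 0.115, 0, 0, 0, 0, 0, 0, 0.128, 0, 0, 0, 0, 0, 0, 0.13, 0, 0, 0]'

```text
time: 32.5
tcp_pos: [530.6, 326.9, 115.2]
ee_rot: [0.002, -0.572, 0.821, 0.0]
force: [-0.8, 1.0, -0.3]
width: 9.7
gripper_force: 35.0
```

drive_tool --moves '[0, -0.004, -0.013, 0, 0, 0, 0.02, 0, -0.011, -0.04, 0, 0, 0, 0.05, 0, -0.021, -0.075, 0, 0, 0, 0.09, 0, -0.032, -0.114, 0, 0, 0, 0.13, 0, -0.043, -0.153, 0, 0, 0, 0.17, 0, -0.054, -0.192, 0, 0, 0, 0.21, 0, -0.065, -0.231, 0, 0, 0, 0.25, 0, -0.076, -0.27, 0, 0, 0, 0.29, 0, -0.086, -0.305, 0, 0, 0, 0.32, 0, -0.093, -0.33, 0, 0, 0, 0.34, 0, -0.0957, -0.339, 0, 0, 0, 0.35, 0, -0.0957, -0.339, 0, 0, 0, 0.35]'

```text
time: 33.7
tcp_pos: [433.4, -13.7, 112.6]
ee_rot: [-0.001, -0.705, 0.709, 0.0]
force: [0.4, -0.3, -1.2]
width: 9.7
gripper_force: 35.0
```

drive_tool --moves '[0, 0, 0, -0.015, 0, 0, 0, 0, 0, 0, -0.04, 0, 0, 0, 0, 0, 0, -0.07, 0, 0, 0, 0, 0, 0, -0.095, 0, 0, 0, 0, 0, 0, -0.112, 0, 0, 0, 0, 0, 0, -0.12, 0, 0, 0, 0, 0, 0, -0.124, 0, 0, 0, 0, 0, 0, -0.125, 0, 0, 0, 0, 0, 0, -0.125, 0, 0, 0]'

```text
time: 34.6
tcp_pos: [434.9, -12.4, -11.3]
ee_rot: [0.001, -0.706, 0.708, -0.0]
force: [0.0, 1.5, -1.4]
width: 9.8
gripper_force: 35.0
```

```bash
python3 st.py
```

```text
34.6 [434.95 -12.39 -11.31] yaw 269.8 [ 0.   1.5 -1.4] 9.774709501061537 [ 0.35  0.34 -0.69  0.   -0.53 -0.35]
```

drive_tool --moves '[0, 0, 0, -0.002, 0, 0, 0, 0, 0, 0, -0.0035, 0, 0, 0, 0, 0, 0, -0.0045, 0, 0, 0, 0, 0, 0, -0.0045, 0, 0, 0]'

```text
time: 35.0
tcp_pos: [434.2, -12.9, -16.3]
ee_rot: [0.0, -0.706, 0.709, -0.0]
force: [-1.1, -0.1, -0.4]
width: 9.9
gripper_force: 35.0
```

drive_tool --moves '[0, 0, 0, -0.0005, 0, 0, 0, 0, 0, 0, -0.001, 0, 0, 0, 0, 0, 0, -0.001, 0, 0, 0]'

```text
time: 35.3
tcp_pos: [434.3, -12.8, -16.9]
ee_rot: [0.0, -0.706, 0.708, -0.0]
force: [-2.7, 0.2, 5.3]
width: 9.6
gripper_force: 35.0
```

Contact. I release, rise and check the result.

drive_tool --moves '[0.03, 0, 0, 0, 0, 0, 0, 0.03, 0, 0, 0, 0, 0, 0, 0.03, 0, 0, 0, 0, 0, 0, 0.03, 0, 0, 0, 0, 0, 0, 0.03, 0, 0, 0.015, 0, 0, 0, 0.03, 0, 0, 0.05, 0, 0, 0, 0.03, 0, 0, 0.1, 0, 0, 0, 0.03, 0, 0, 0.14, 0, 0, 0, 0.03, 0, 0, 0.18, 0, 0, 0]' --newtons 20

```text
time: 36.2
tcp_pos: [433.9, -12.9, 164.6]
ee_rot: [0.0, -0.706, 0.709, -0.0]
force: [-0.2, -0.5, -0.5]
width: 30.2
gripper_force: 0.0
```

drive_tool --moves '[0.03, 0.005, 0.04, 0, 0, 0, 0, 0.03, 0.01, 0.08, 0, 0, 0, 0, 0.03, 0.01, 0.12, 0, 0, 0, 0, 0.03, 0.01, 0.16, 0, 0, 0, 0, 0.03, 0.01, 0.2, 0, 0, 0, 0, 0.03, 0.01, 0.21, 0, 0, 0, 0, 0.03, 0.01, 0.21, 0, 0, 0, 0, 0.03, 0.01, 0.21, 0, 0, 0, 0]'

```text
time: 37.0
tcp_pos: [443.7, 196.3, 162.3]
ee_rot: [-0.001, -0.706, 0.709, 0.0]
force: [-0.9, -0.5, 0.4]
width: 30.0
gripper_force: 0.0
```

```bash
python3 st.py; python3 - <<'E'
from h import *
for cam in('scene','top'):
    im,P=cloud(cam,'end_%s.png'%cam)
    R=lambda c,r:np.hypot(P[...,0]-c[0],P[...,1]-c[1])<r
    print(cam,'R plate',rect(P,R((446,-13),48),33,60),'L plate',rect(P,R((635,-12),48),33,60))
    print('tray rim',rect(P,R((521,-337),150),38,62),'lower',rect(P,R((508,346),160),52,75))
    for t in("ceramic_tube_mid","amber_tube_mid","can_mid","relay_mid","socket_wrench_mid"):
        print(t,[(np.round(x['at']),round(x['p'],2)) for x in robot.landmark_of(cam,t)[:1]])
    if cam=='scene': cv2.imwrite('pics/end.png',cv2.resize(im[60:380,120:520],(800,640))[:600,:,::-1])
E
```

```text
37.0 [443.74 196.32 162.3 ] yaw 269.75 [-0.9 -0.5  0.4] 30.04576232652465 [ 0.75  0.17 -0.36 -0.   -1.04 -0.76]
scene R plate (118, array([433.1, -10.5]), array([60.1, 12.9]), 89.21, array([35.1, 43.2, 50.7])) L plate (119, array([639.7,  -9.4]), array([13.1, 60.2]), 5.75, array([34.7, 43.5, 51.6]))
tray rim (927, array([ 519.9, -337.2]), array([168.9, 240.7]), 71.53, array([38.8, 46.7, 54. ])) lower (1179, array([506.3, 347.4]), array([163.3, 243.1]), 65.45, array([53.4, 61.1, 65.4]))
ceramic_tube_mid [(array([ 575., -317.,   29.]), 0.56)]
amber_tube_mid [(array([ 343., -299.,   43.]), 0.87)]
can_mid [(array([348., 443.,  32.]), 0.68)]
relay_mid []
socket_wrench_mid [(array([783., -74.,  10.]), 0.77)]
top R plate (65, array([433. , -12.1]), array([ 8.8, 58.1]), 0.02, array([35.2, 43.2, 50.9])) L plate (70, array([639.1, -10.2]), array([10.4, 57.4]), 3.9, array([36.7, 42.7, 50. ]))
tray rim (639, array([ 521. , -338.3]), array([161.6, 241.6]), 71.39, array([40.4, 47.4, 53.9])) lower (315, array([507.4, 346.7]), array([162.5, 239.8]), 65.57, array([53.3, 60.3, 65.1]))
ceramic_tube_mid [(array([ 571., -324.,   35.]), 0.67)]
amber_tube_mid [(array([ 342., -300.,   46.]), 0.65)]
can_mid []
relay_mid [(array([ 637., -119.,   24.]), 0.46)]
socket_wrench_mid [(array([784., -74.,   6.]), 0.5)]
```

View pics/end.png

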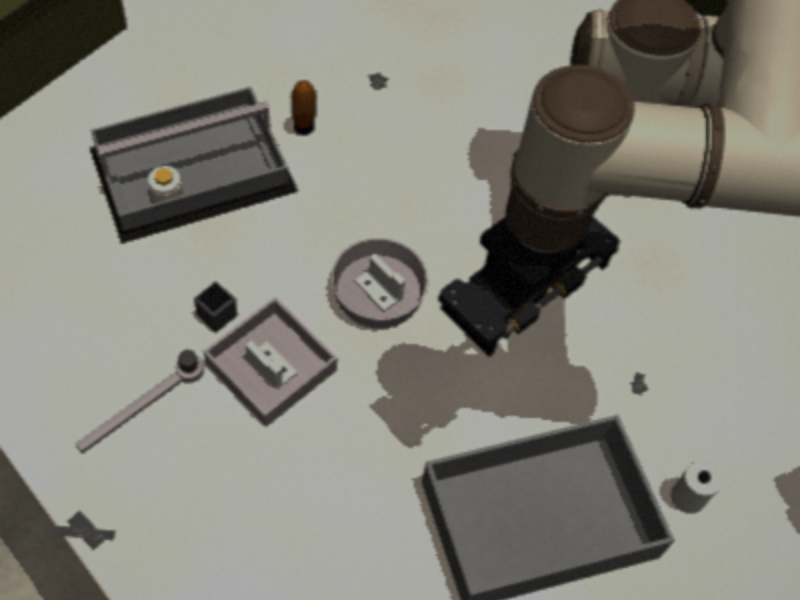

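The upper tray is on the mat with its tube standing (165,180). The brackets stand in the pan (380,280) and the square tray (270,360). The lower tray and the bystanders are where they were.

```bash
python3 -c "from cell import robot; print(robot.job_done())"
```

```text
the job is handed in; nothing more can be done
None
```

I handed in the job at about 37 s: the upper tray is centred on the mat with the ceramic tube standing, the left-hand bracket stands in the square tray and the right-hand one in the round pan, and the lower tray and bystanders show no movement in the final images; the first grip missed because the reported tool height read about 32 mm low, and I corrected for that.

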